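# Clear the mat and present the bearing ball in its dish

## Task

Hang the ear defenders that stand on the rubber mat over the bar of the little rail. Then lift the steel dish by the grip of its handle and, keeping it level and the loose bearing ball in its middle, bring it over the round mark on the cleared mat, given a quarter turn so that its pouring lip points at the ball socket on the mat. Finish still holding it there, level and motionless about 10 cm above the mat, and leave the other things on the bench alone.

Things in the scene. Friction and masses are not known exactly. Their poses are not given: they have to be found in the camera images.
- ears: ear defenders with white cups standing on their cups on the mat, an upturned U 142 mm wide (y, cup to cup) and 142 mm tall, 0.2 kg. Origin midway between the cups' undersides, z up, x across the headband. Cups 52 mm (x) x 60 mm tall, 84 mm apart inside. They hang when the cushion at the crown rests on the bar, a cup on either side of the bar
- crown (a point): middle of the underside of the ear defenders' grey cushion, 122 mm above ears. The cushion is 30 mm wide (x), 60 mm long (y), 20 mm thick, its top 142 mm above ears: grip it from above across the 30 mm, fingertips no lower than its underside, to leave room for the bar
- rail: fixed steel rail: a round bar 12 mm thick and 200 mm long on two posts, one at each end. Origin on the bench below the bar's middle; the bar runs along its y; nothing rises above the bar
- rail_mid (a point): middle of the bar, on its centre line, 165 mm above the bench
- mat: fixed black rubber mat, 250 x 180 mm, 4 mm thick. Origin on the bench below the round mark; +x points from the mark to the ball socket, z up. The mat reaches from 90 mm behind the mark to 160 mm ahead of it
- mark (a point): centre of the round mark (90 mm ring) on the top of the mat, 4 mm above the bench
- socket (a point): mouth of the ball socket, an empty steel cup 44 mm across standing on the mat on a square plate, 120 mm from the mark; its rim is 36 mm above the bench
- dish: round shallow stainless dish, 140 mm across, rim 31 mm high, 0.25 kg, with a fixed arched handle. Origin at the centre of its underside, z up; +x points to the pouring lip, a flat spout; the handle stands in the y-z plane. The floor is a very shallow cone (8 degrees): the ball rests in its middle while the dish is level and moved smoothly
- grip (a point): centre of the dish's black grip at the top of the handle, 100 mm above the dish's underside: a bar 14 mm thick (dish x), 56 mm long (dish y), 20 mm high, to be gripped from above across its 14 mm. Below it 58 mm are free above the ball
- lip (a point): end of the pouring lip, 100 mm along the dish's +x
- dish_middle (a point): middle of the dish's floor, where the ball rests, 6 mm above the dish's underside
- ball_center (a point): centre of the loose dark steel bearing ball, 25 mm across, 64 g, in the dish
- bottle_a: bystander: full drinks bottle, 62 mm across, 165 mm tall, origin under its middle
- bottle_b: bystander: full drinks bottle, 62 mm across, 165 mm tall, origin under its middle
- can: bystander: drinks can, 66 mm across, 110 mm tall, origin under its middle
- tape: bystander: roll of packing tape lying flat, 100 mm across, 48 mm high, origin under its middle
- wrench: bystander: wrench 160 mm long lying flat, along its x
- castor: bystander: trolley wheel lying flat, 72 mm across, 28 mm high, origin under its middle
Things that resemble listed ones, but are neither listed nor needed, are in the scene too. Of the things that look like the ears, the largest one is meant.

How it is judged:
By the outcome, as a careful person would: the job done as asked, in the order asked, and still so for the second after the job is handed in, while the arm keeps its last pose, push and grip.
It also fails if it takes over 70 s, if anything falls off the work surface, if the arm or the gripper's body presses on something with over 40 N, if the wrist force passes 120 N, or if a joint passes its speed limit or range.

## Robot

A 6-joint arm with a two-finger parallel gripper is mounted at the origin on the work surface. World frame = base frame: x ahead of the robot, y to its left, z up, the work surface at z = 0. Lengths are in m, angles in rad, forces in N, time in s.
With the tool pointing down it reaches from about 0.4 to 0.925 m from the base axis. Payload 3.4 kg.
Tool frame: the origin (TCP) lies on the front face of the gripper's body, between the roots of the fingers; the fingertips stand 73 mm ahead of it and the grasp point (between the pads) lies 54 mm ahead of it; z points along the fingers, y is the line along which they close (so a half turn about z gives the same grasp; the last joint's range is limited). The gripper opens to 85 mm and grips with 20 to 120 N. Pads are 22 mm wide; open, the fingers measure 114 mm over their backs; the gripper's body (76 mm by 85 mm) begins 54 mm behind the grasp point. The pads swing forward as they close: fully open they stand 13 mm farther back than shut.
Start: joints at [-1.185, 0.307, 1.506, -0, 1.328, -0.073], TCP at [0.255, -0.515, 0.304] pointing down, gripper open.
Joint ranges: [-3.12, 3.12], [-1.05, 2.28], [0.14, 2.33], [-1.42, 4.57], [0.1, 2.73], [-2.68, 2.68]. Speed limits (rad/s): [2.57, 2.57, 3.14, 3.14, 3.14, 3.14].

## Interface

Orientations are given as a unit quaternion [w, x, y, z].
In Python, from station import readout, optics, env gives the robot as it stands.
- The arm moves only by the shell command python3 -m handwheel 'ROWS' [FORCE]. ROWS is JSON, a list of rows, each a list of 5 numbers: the opening, from -1 (shut) to 1 (fully open), so that 0 is half open, then the shift along the tool's x, y, z in units of 400 mm (1.0 is 400 mm), then the turn about the tool's z in units of 180 degrees (1.0 is 180 degrees). In form: [[grip, x, y, z, turn], ...]. A call has 1 to 20 rows; each row is the pose to reach, as a shift and turn from the pose commanded when the call began, along the tool's axes at that moment, turning the shorter way round; what a row does not reach only later rows make up. A row lasts 1/10 s, in which the tool goes at most 50 mm and 8.59 degrees, less where a joint would pass 70% of its speed; a pose out of reach is approached as far as the arm can. A call with a number of a shift or a turn outside -1 to 1 is refused whole. A call with a gripper value outside its range is refused whole. The fingers move at their own pace and stop on an object; FORCE is the grip in N (left out, the last holds). Time passes only in rows, so rows that repeat a pose let the fingers close. It gives the time, the measured TCP pose, the force, the opening and the grip force at its end, in the units of the state.
- readout.get_state(): the state, without advancing time (a new reading comes with each control period).
- optics.capture(name): name is "side" or "top" or "wrist"; returns the picture (384x512x3 uint8, red, green, blue); there is no depth.
- optics.camera_info(name): a dict with "fx", "fy", "cx", "cy" (pixels), "R" (3x3) and "t" (3): a world point X has camera coordinates R X + t. Camera axes: x right, y down, z forward; pixel columns grow to the right and rows downward; lengths in m; the calibration is good to about 2 mm. The wrist camera is an equidistant fisheye: a pixel r from the principal point sees the ray r / f radians off the axis. A picture is of the moment at which its call begins: read the wrist's pose just before it. camera_info takes no time and is no camera call; for the wrist camera it gives the pose at the moment of the call.
- env.close_job(): hands the job in; it is judged then, once.
The state is a dict: "clock": time; "q": joint angles; "qvel": joint speeds; "joint_torque": joint torques, N m; "eef_pos": TCP position; "tcp_rot": TCP orientation; "wrist_force": force on the tool from outside, world axes, zero at the start; "torque": the same for the moment, N m; "finger_gap": opening from 0.0 (shut) to 1.0 (fully open); "grip_force": force on a finger pad.
Only numpy, scipy, OpenCV 4.12 (cv2) and the standard library are available. Lean on these libraries where they do the work, as an engineer would, in place of code of your own. Each camera call takes 0.05 s, during which the arm holds its last target. There are 200 camera calls.

## Working session

There is one attempt and no reset: what is moved stays moved. The work goes in short steps, Python scripts to look and compute and a shell command to move; the robot and the scene stay as the last step left them, time stands still between calls to the robot, and variables do not carry over. Pictures are saved under pics/ and viewed, at most 11 in all, crops included, and the job is handed in when it is done.

```bash
mkdir -p pics
python3 - <<'E'
from station import readout, optics
import cv2,json
for n in("top","side"):
    im=optics.capture(n); cv2.imwrite(f"pics/{n}0.png",im[:,:,::-1]); 
    i=optics.camera_info(n); print(n,i)
s=readout.get_state(); print({k:s[k] for k in("clock","eef_pos","tcp_rot","wrist_force","finger_gap")})
a=cv2.imread("pics/top0.png");print(cv2.imwrite("pics/top0b.png",cv2.resize(a,(800,600),interpolation=cv2.INTER_CUBIC)))
a=cv2.imread("pics/side0.png");cv2.imwrite("pics/side0b.png",cv2.resize(a,(800,600),interpolation=cv2.INTER_CUBIC))
E
```

```text
top {'fx': 356.45233086104673, 'fy': 356.45233086104673, 'cx': 257.3414927493772, 'cy': 191.04340159054067, 'R': array([[ 0.01753091, -0.99972982, -0.01526259],
       [-0.9885375 , -0.01504121, -0.1502244 ],
       [ 0.14995425,  0.01772122, -0.98853411]]), 't': array([0.03790879, 0.57340793, 0.9567162 ])}
side {'fx': 381.2920516611116, 'fy': 381.2920516611116, 'cx': 259.7377661761419, 'cy': 194.23239789742394, 'R': array([[-0.82929159, -0.55873163,  0.00971786],
       [-0.41126798,  0.59846214, -0.68753307],
       [ 0.3783307 , -0.57416203, -0.72608804]]), 't': array([0.49202477, 0.2664244 , 0.81267389])}
{'clock': 0.1, 'eef_pos': array([ 0.25496354, -0.51484161,  0.30308093]), 'tcp_rot': array([-8.92945075e-04,  9.73690514e-01,  2.27872696e-01, -1.42908045e-04]), 'wrist_force': array([-0.35328848,  0.21266304, -0.177328  ]), 'finger_gap': 1.0008635113981026}
True
```

View pics/top0b.png

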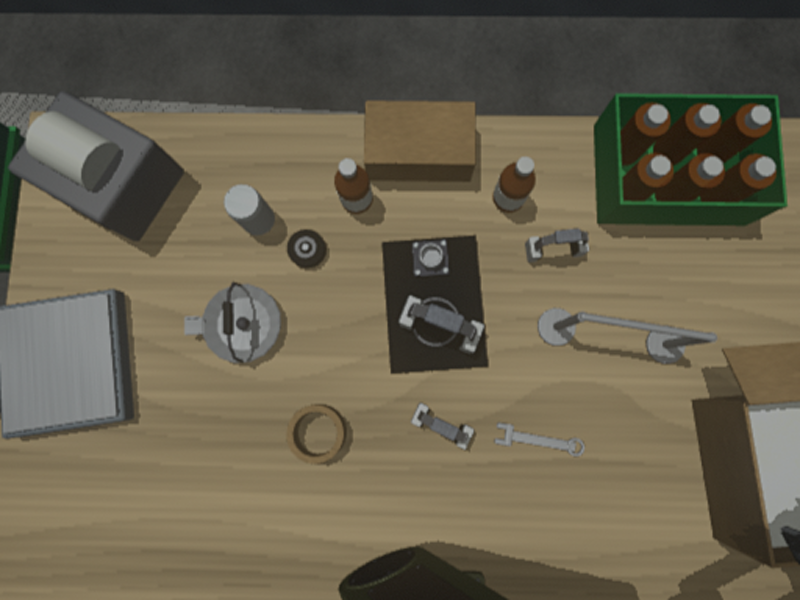

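View pics/side0b.png

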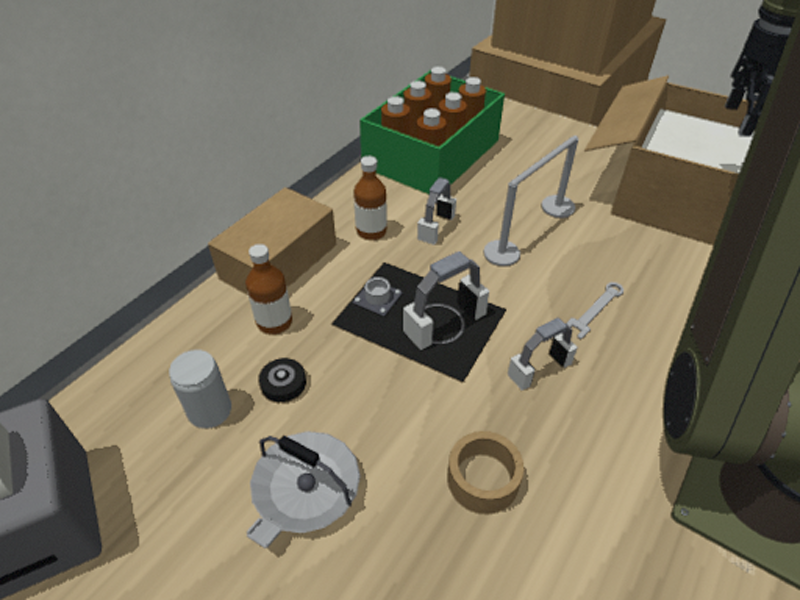

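Ear-like things (800×600 top picture): A (442,322) on the mat, B (558,243), C (443,427). A is the largest and the only one on the mat, so it fits. I'll confirm this in an enlarged crop while measuring.

```bash
cat > h.py <<'E'
import numpy as np
from station import optics,readout
def ray(n,p):
    i=optics.camera_info(n); R,t=np.array(i["R"]),np.array(i["t"])
    d=np.array([(p[0]-i["cx"])/i["fx"],(p[1]-i["cy"])/i["fy"],1.])
    if n=="wrist":
        v=np.array([d[0],d[1]]); r=np.hypot(*v); d=np.array([*(v/max(r,1e-9)*np.sin(r)),np.cos(r)])
    return -R.T@t, R.T@d
def plane(n,p,z):
    c,d=ray(n,p); return c+d*(z-c[2])/d[2]
def tri(n1,p1,n2,p2):
    c1,d1=ray(n1,p1);c2,d2=ray(n2,p2)
    s=np.linalg.lstsq(np.c_[d1,-d2],c2-c1,rcond=None)[0]
    a,b=c1+s[0]*d1,c2+s[1]*d2
    return (a+b)/2,np.linalg.norm(a-b)
E
python3 - <<'E'
from h import *; import cv2
np.set_printoptions(precision=4,suppress=True)
k=.64
T=lambda x,y:((x+.5)*k-.5,(y+.5)*k-.5)
a=cv2.imread("pics/top0.png");b=cv2.imread("pics/side0.png")
# dish/ears/mat/rail
print("rail",tri("top",T(580,316),"side",T(513,186)),tri("top",T(715,338),"side",T(577,139)))
for p in((580,316),(715,338)):print(plane("top",T(*p),.165))
print("grip",tri("top",T(227,317),"side",T(299,451)),plane("top",T(227,317),.11))
print("lip",plane("top",T(185,326),.025),"dishc",plane("top",T(242,324),.031))
print("mat",[plane("top",T(*p),.004)[:2] for p in((384,242),(475,236),(488,366),(391,373))])
print("mark",plane("top",T(435,322),.004),"sock",plane("top",T(431,256),.036))
print("cush",tri("top",T(443,317),"side",T(455,263)),plane("top",T(443,317),.146))
c1=cv2.resize(a[180:245,240:325],None,fx=6,fy=6,interpolation=cv2.INTER_CUBIC)
c2=cv2.resize(b[150:225,245:325],(400,390),interpolation=cv2.INTER_CUBIC)
c1=cv2.convertScaleAbs(c1[:, :],alpha=1.6)[:390];c2=cv2.convertScaleAbs(c2,alpha=1.4)
c=np.hstack([cv2.resize(c1,(400,306)),c2[:306]]) if 0 else None
cv2.imwrite("pics/ears.png",c1)
E
```

```text
rail (array([ 0.5309, -0.2335,  0.1628]), np.float64(0.0016414698623786904)) (array([ 0.4999, -0.441 ,  0.1622]), np.float64(0.0014940333022898174))
[ 0.5313 -0.2325  0.165 ]
[ 0.5004 -0.4392  0.165 ]
grip (array([0.527 , 0.341 , 0.1031]), np.float64(0.00251751772824598)) [0.5273 0.3394 0.11  ]
lip [0.5192 0.444  0.025 ] dishc [0.5239 0.3377 0.031 ]
mat [array([0.6872, 0.0848]), array([ 0.7012, -0.0876]), array([ 0.4567, -0.1109]), array([0.4409, 0.0664])]
mark [ 0.5361 -0.0133  0.004 ] sock [ 0.6538 -0.0036  0.036 ]
cush (array([ 0.5243, -0.0217,  0.1476]), np.float64(0.009006854684060093)) [ 0.5287 -0.0201  0.146 ]
```

View pics/ears.png

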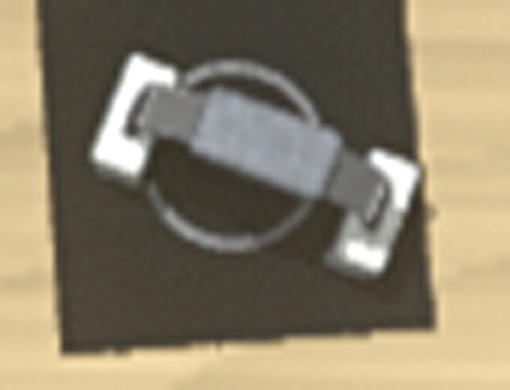

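The crop shows A on the mat straddling the ring, with its cushion corners at crop (213,85), (341,130), (320,198) and (190,150). It is the only big one and it stands on the mat, so it is the target.

```bash
cat >> h.py <<'E'
from scipy.spatial.transform import Rotation as Ro
def tf(s=None):
    s=s or readout.get_state(); q=s["tcp_rot"]; R=Ro.from_quat([q[1],q[2],q[3],q[0]]).as_matrix()
    return np.array(s["eef_pos"]),R
def go(pos,yawx):  # shift units & turn to bring TCP to pos with tool x at yawx deg
    p,R=tf(); d=R.T@(np.array(pos)-p)/.4; y=np.degrees(np.arctan2(R[1,0],R[0,0]))
    print("now",p,"yaw",y,"shift",d,"turn",-((yawx-y+180)%360-180)/180,"mm",np.linalg.norm(d)*400)
np.set_printoptions(precision=4,suppress=True)
E
python3 - <<'E'
from h import *
C=[(213,85),(341,130),(320,198),(190,150)]
P=np.array([plane("top",((x+.5)/6-.5+240,(y+.5)/6-.5+180),.146)[:2] for x,y in C]);print(P,P.mean(0))
l=(P[0]+P[3]-P[1]-P[2])/2;w=(P[0]+P[1]-P[2]-P[3])/2
print("len",np.linalg.norm(l),np.linalg.norm(w),np.degrees(np.arctan2(l[1],l[0])),np.degrees(np.arctan2(w[1],w[0])))
go([*P.mean(0),.30],np.degrees(np.arctan2(l[1],l[0])))
E
```

```text
[[ 0.551   0.0008]
 [ 0.5329 -0.0527]
 [ 0.5043 -0.044 ]
 [ 0.5235  0.0101]] [ 0.5279 -0.0215]
len 0.056954347554570836 0.029432012492862075 70.8842433008061 -17.77098788041995
now [ 0.255  -0.5148  0.3031] yaw 26.34372578183635 shift [ 1.1588 -0.8025  0.0093] turn -0.24744731954983196 mm 563.849218493616
```

```bash
python3 -m handwheel '[[1,0.12,-0.08,0,-0.03],[1,0.24,-0.16,0,-0.07],[1,0.35,-0.24,0,-0.11],[1,0.46,-0.32,0,-0.15],[1,0.57,-0.4,0,-0.19],[1,0.69,-0.48,0,-0.23],[1,0.8,-0.56,0,-0.25],[1,0.9,-0.62,0,-0.25],[1,0.98,-0.67,0,-0.25],[1,0.98,-0.67,0,-0.25],[1,0.98,-0.67,0,-0.25]]'
python3 - <<'E'
from h import *
go([.5279,-.0215,.28],71.3)
E
```

```text
clock: 1.2
eef_pos: [0.4888, -0.0982, 0.3035]
tcp_rot: [-0.0, 0.811, 0.585, 0.0]
wrist_force: [-1.0, 0.2, -0.6]
finger_gap: 1.002
grip_force: 0.0
now [ 0.4888 -0.0982  0.3035] yaw 71.61078996931006 shift [0.2128 0.0322 0.0591] turn 0.0017266109406114715 mm 89.27384186218865
```

```bash
python3 -m handwheel '[[1,0.08,0.012,0.02,0],[1,0.15,0.022,0.04,0],[1,0.2,0.03,0.055,0],[1,0.213,0.032,0.059,0],[1,0.213,0.032,0.059,0],[1,0.213,0.032,0.059,0]]'
python3 - <<'E'
from h import *; import cv2
go([.5279,-.0215,.2],71.3)
im=optics.capture("wrist"); i=optics.camera_info("wrist"); print(i["fx"],i["cx"],i["cy"],"cam at",-np.array(i["R"]).T@i["t"])
cv2.imwrite("pics/w1.png",cv2.resize(im[:,:,::-1],(768,576)))
def proj(X):
    v=np.array(i["R"])@X+i["t"]; th=np.arctan2(np.hypot(v[0],v[1]),v[2]); u=v[:2]/np.hypot(v[0],v[1])*th*i["fx"]
    return (u+[i["cx"],i["cy"]])*1.5
p,R=tf()
print("cush proj",proj(np.array([.5279,-.0215,.146])),"tcp+.1",proj(p+R[:,2]*.132))
E
```

```text
clock: 1.8
eef_pos: [0.5264, -0.0256, 0.2804]
tcp_rot: [0.0, 0.813, 0.583, -0.0]
wrist_force: [-0.7, 0.3, -0.3]
finger_gap: 1.002
grip_force: 0.0
now [ 0.5264 -0.0256  0.2804] yaw 71.31305955884966 shift [0.0112 0.0004 0.2009] turn 7.255310472026445e-05 mm 80.48234847162585
297.3186396354542 256.60104382005323 191.290406550931 cam at [0.5507 0.0441 0.349 ]
cush proj [383.9341 303.027 ] tcp+.1 [383.912  313.7731]
```

View pics/w1.png

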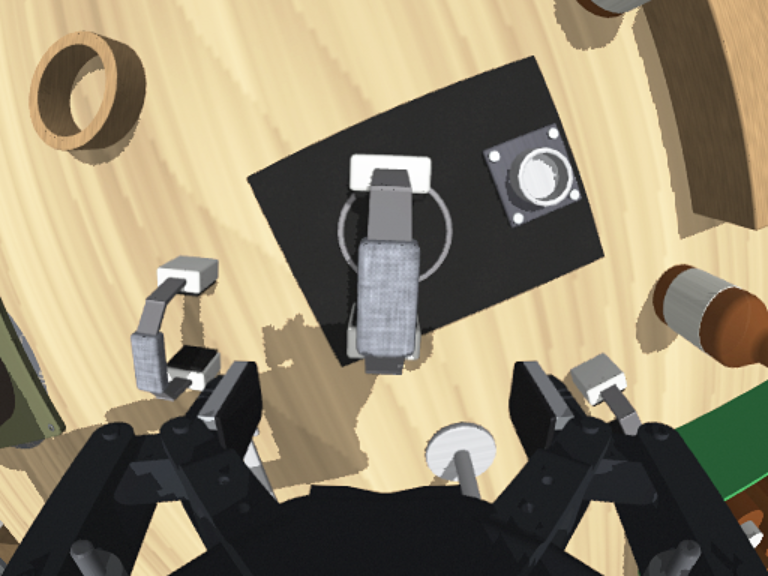

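The wrist view shows the cushion centred at about (387,299) between the fingers, with corners near (362,241), (418,242), (411,357) and (357,355). I'll cast those rays.

Run:
```python
from h import *
w=lambda x,y:((x+.5)/1.5-.5,(y+.5)/1.5-.5)
P=np.array([plane("wrist",w(*p),.146)[:2] for p in((362,241),(418,242),(411,357),(357,355))]);print(P,P.mean(0))
l=(P[2]+P[3]-P[1]-P[0])/2; v=(P[0]+P[3]-P[1]-P[2])/2
print(np.linalg.norm(l),np.linalg.norm(v),np.degrees(np.arctan2(l[1],l[0])),np.degrees(np.arctan2(v[1],v[0])))
c=.5*P.mean(0)+.5*np.array([.5279,-.0215]); print(c); go([*c,.199],71.3)
# mark / socket from wrist
print("mark",plane("wrist",w(395,230),.004),"sock",plane("wrist",w(545,177),.036))
```

```text
[[ 0.528   0.0106]
 [ 0.5524  0.0018]
 [ 0.5315 -0.053 ]
 [ 0.5061 -0.0432]] [ 0.5295 -0.0209]
0.05839445788561868 0.026589231531563173 -111.50807385395024 159.58064037909114
[ 0.5287 -0.0212]
now [ 0.5264 -0.0257  0.2806] yaw 71.2838452411817 shift [0.0126 0.0017 0.2039] turn -8.974866010160238e-05 mm 81.70604068603666
mark [ 0.5394 -0.0128  0.004 ] sock [ 0.6569 -0.0036  0.036 ]
```

```bash
python3 -m handwheel '[[1,0.012,0.002,0.05,0.004],[1,0.012,0.002,0.1,0.004],[1,0.012,0.002,0.15,0.004],[1,0.012,0.002,0.185,0.004],[1,0.012,0.002,0.204,0.004],[1,0.012,0.002,0.204,0.004],[1,0.012,0.002,0.204,0.004],[-1,0.012,0.002,0.204,0.004],[-1,0.012,0.002,0.204,0.004],[-1,0.012,0.002,0.204,0.004],[-1,0.012,0.002,0.204,0.004],[-1,0.012,0.002,0.204,0.004],[-1,0.012,0.002,0.204,0.004],[-1,0.012,0.002,0.204,0.004]]' 40
python3 - <<'E'
from h import *
p,R=tf();print(p); go([p[0],p[1],.34],71)
E
```

```text
clock: 3.25
eef_pos: [0.5295, -0.0202, 0.1993]
tcp_rot: [0.0, 0.816, 0.578, 0.0]
wrist_force: [0.2, -0.1, 6.5]
finger_gap: 0.34
grip_force: 41.2
[ 0.5295 -0.0202  0.1993]
now [ 0.5295 -0.0202  0.1993] yaw 70.6261981774606 shift [ 0.0001  0.0003 -0.3518] turn -0.0020766767918855874 mm 140.73468685755802
```

```bash
python3 -m handwheel '[[-1,0,0,-0.04,0],[-1,0,0,-0.12,0],[-1,0,0,-0.21,0],[-1,0,0,-0.3,0],[-1,0,0,-0.4,0],[-1,0,0,-0.48,0],[-1,0,0,-0.53,0],[-1,0,0,-0.53,0],[-1,0,0,-0.53,0]]'
python3 - <<'E'
from h import *
go([.5158,-.3358,.41],171.5)
E
```

```text
clock: 4.15
eef_pos: [0.5287, -0.0202, 0.4096]
tcp_rot: [-0.0, 0.816, 0.578, -0.001]
wrist_force: [-0.1, -0.3, -2.0]
finger_gap: 0.338
grip_force: 40.4
now [ 0.5287 -0.0202  0.4096] yaw 70.62784209104628 shift [-0.755   0.2312 -0.0012] turn -0.5604008772719652 mm 315.8649297825626
```

```bash
python3 -m handwheel '[[-1,-0.03,0.01,0,-0.03],[-1,-0.1,0.03,0,-0.07],[-1,-0.18,0.055,0,-0.11],[-1,-0.26,0.08,0,-0.155],[-1,-0.34,0.105,0,-0.2],[-1,-0.42,0.13,0,-0.24],[-1,-0.5,0.153,0,-0.285],[-1,-0.57,0.175,0,-0.33],[-1,-0.63,0.193,0,-0.375],[-1,-0.68,0.208,0,-0.42],[-1,-0.72,0.22,0,-0.465],[-1,-0.745,0.228,0,-0.505],[-1,-0.755,0.231,0,-0.54],[-1,-0.755,0.231,0,-0.56],[-1,-0.755,0.231,0,-0.56],[-1,-0.755,0.231,0,-0.56],[-1,-0.755,0.231,0,-0.56]]'
python3 - <<'E'
from h import *; import cv2
go([.5158,-.3358,.2445],171.5)
a=optics.capture("top")[:,:,::-1];b=optics.capture("side")[:,:,::-1]
c=np.hstack([cv2.resize(a[130:290,330:490],(400,400)),cv2.resize(b[40:200,260:420],(400,400))])
cv2.imwrite("pics/r1.png",c)
E
```

```text
clock: 5.85
eef_pos: [0.516, -0.3355, 0.4095]
tcp_rot: [-0.001, 0.075, 0.997, 0.001]
wrist_force: [-0.1, 0.2, -1.0]
finger_gap: 0.342
grip_force: 40.3
now [ 0.516  -0.3355  0.4095] yaw 171.37572418216348 shift [-0.0005 -0.0014  0.4125] turn -0.000690421210202885 mm 165.00249627318055
```

View pics/r1.png

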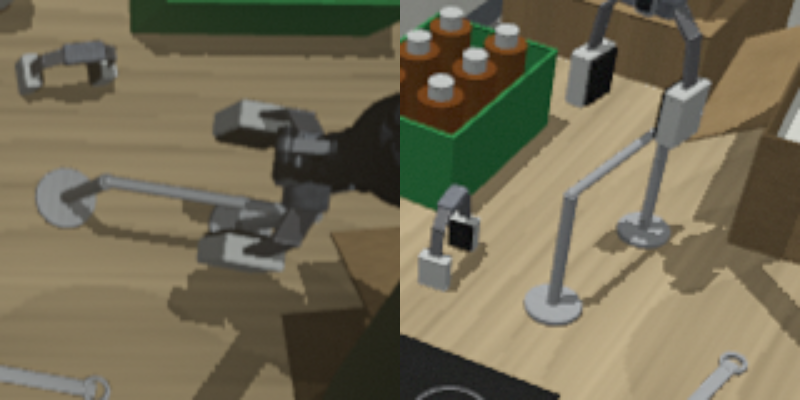

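The ear defenders hang straight over the bar, one cup on either side (top crop cups at (255,125) and (240,240), bar between them). I'll lower them.

```bash
python3 -m handwheel '[[-1,0,0,0.04,0],[-1,0,0,0.11,0],[-1,0,0,0.19,0],[-1,0,0,0.27,0],[-1,0,0,0.34,0],[-1,0,0,0.38,0],[-1,0,0,0.395,0],[-1,0,0,0.4,0],[-1,0,0,0.405,0],[-1,0,0,0.408,0],[-1,0,0,0.408,0]]'
```

```text
clock: 7.05
eef_pos: [0.5165, -0.3361, 0.2484]
tcp_rot: [0.001, 0.075, 0.997, -0.0]
wrist_force: [0.0, 0.1, -1.3]
finger_gap: 0.342
grip_force: 40.3
```

```bash
python3 -m handwheel '[[-1,0,0,0.004,0],[-1,0,0,0.008,0],[-1,0,0,0.01,0],[-1,0,0,0.01,0]]'
```

```text
clock: 7.45
eef_pos: [0.5163, -0.3359, 0.2442]
tcp_rot: [0.0, 0.075, 0.997, -0.0]
wrist_force: [-0.6, 0.2, 2.6]
finger_gap: 0.34
grip_force: 40.9
```

```bash
python3 -m handwheel '[[-0.2,0,0,0,0],[0,0,0,0,0],[0.1,0,0,0,0],[0.1,0,0,0,0],[0.3,0,0,-0.03,0],[0.3,0,0,-0.1,0],[0.3,0,0,-0.2,0],[0.3,0,0,-0.3,0],[0.3,0,0,-0.35,0],[0.3,0,0,-0.35,0],[0.3,0,0,-0.35,0]]'
python3 - <<'E'
from h import *; import cv2
a=optics.capture("top")[:,:,::-1];b=optics.capture("side")[:,:,::-1]
c=np.hstack([cv2.resize(a[130:290,330:490],(400,400)),cv2.resize(b[40:200,260:420],(400,400))])
cv2.imwrite("pics/r2.png",c)
# dish rough, top-view ellipse of grip mask
i=optics.camera_info("top")
d=cv2.resize(a[170:245,110:190],None,fx=8,fy=8,interpolation=cv2.INTER_CUBIC); cv2.imwrite("pics/d1.png",cv2.resize(cv2.convertScaleAbs(d,alpha=1.4),(640,600)))
E
```

```text
clock: 8.55
eef_pos: [0.516, -0.3357, 0.3841]
tcp_rot: [0.0, 0.075, 0.997, -0.0]
wrist_force: [-0.6, -0.6, 0.1]
finger_gap: 0.647
grip_force: 0.0
```

View pics/r2.png

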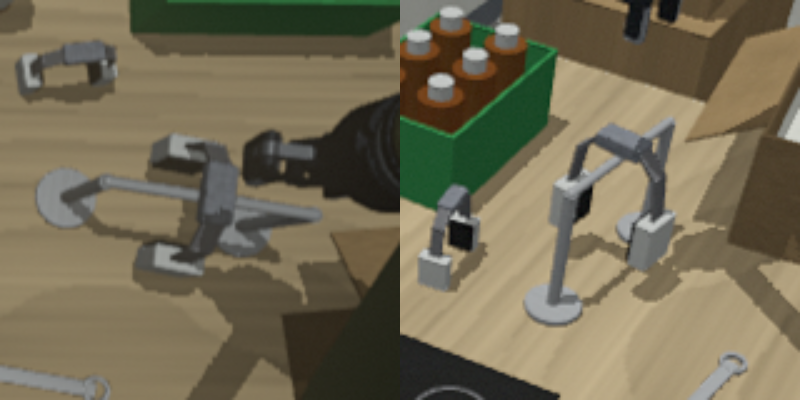

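View pics/d1.png

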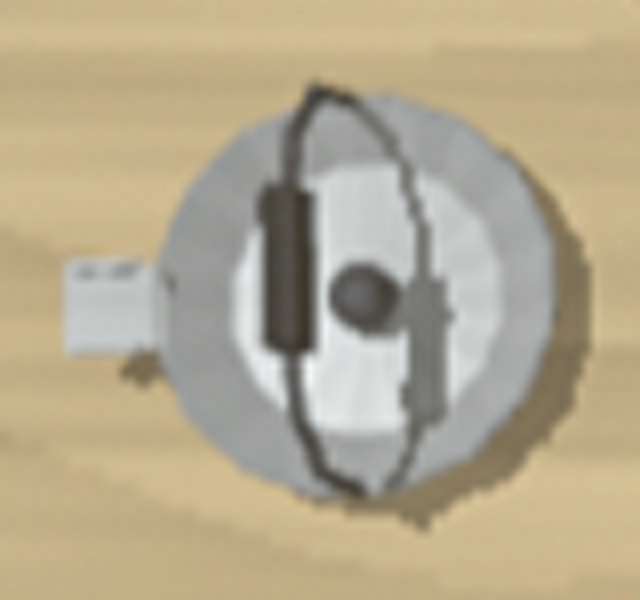

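The ear defenders hang astride the bar near its middle. The dish crop shows the grip at (288,268), ball at (365,298), rim centre at (358,296) and lip end at (65,306).

Run:
```python
from h import *
o=lambda x,y:((x+.5)/8-.5+110,(y+.5)/8-.5+170)
P=lambda p,z:plane("top",o(*p),z)
g=P((288,268),.11);c=P((358,296),.031);l=P((65,306),.025);b=P((365,298),.0185)
print("grip",g,"rimc",c,"lip",l,"ball",b)
print("grip len/dir",P((287.5,187),.11)-P((288,349),.11), "width",P((263,268),.11)-P((312.5,268),.11))
d=l-c;print("lipdir",np.degrees(np.arctan2(d[1],d[0])),np.hypot(*d[:2]))
print("rim dia",P((163,296),.031)-P((553,296),.031))
e=P((287.5,187),.11)-P((288,349),.11); print("grip yaw",np.degrees(np.arctan2(e[1],e[0])))
go([.525,.339,.384],180+1.5)
```

```text
grip [0.5264 0.3381 0.11  ] rimc [0.5257 0.3389 0.031 ] lip [0.521  0.4456 0.025 ] ball [0.5263 0.3402 0.0185]
grip len/dir [0.0533 0.0036 0.    ] width [-0.0003  0.0163  0.    ]
lipdir 92.48840280958247 0.10680100909873755
rim dia [-0.0022  0.1389  0.    ]
grip yaw 3.8920822759463776
now [ 0.5155 -0.3353  0.382 ] yaw 171.42516410315665 shift [ 0.2279  1.6705 -0.002 ] turn -0.05597131053801863 mm 674.3911948338481
```

```bash
python3 -m handwheel '[[0.3,0.01,0.06,0,0],[0.3,0.02,0.17,0,-0.01],[0.3,0.04,0.29,0,-0.02],[0.3,0.05,0.41,0,-0.03],[0.3,0.07,0.53,0,-0.04],[0.3,0.09,0.65,0,-0.05],[0.3,0.1,0.77,0,-0.06],[0.3,0.12,0.88,0,-0.06],[0.3,0.136,1,0,-0.06]]'
python3 - <<'E'
from h import *
go([.5262,.3384,.27],182.8)
E
```

```text
clock: 9.55
eef_pos: [0.5209, 0.0694, 0.3817]
tcp_rot: [-0.002, -0.019, 1.0, -0.0]
wrist_force: [1.0, 0.2, 0.1]
finger_gap: 0.649
grip_force: 0.0
now [0.5209 0.0694 0.3817] yaw -177.79231709967104 shift [-0.0402  0.6715  0.279 ] turn -0.0032906505537280534 mm 291.30576876503665
```

```bash
python3 -m handwheel '[[0.3,0,0.11,0.02,0],[0.3,-0.01,0.22,0.06,0],[0.3,-0.02,0.33,0.11,0],[0.3,-0.025,0.44,0.16,0],[0.3,-0.03,0.54,0.21,0],[0.3,-0.035,0.61,0.25,0],[0.3,-0.04,0.64,0.28,0],[0.3,-0.04,0.655,0.28,0],[0.3,-0.04,0.655,0.28,0],[0.3,-0.04,0.655,0.28,0]]'
python3 - <<'E'
from h import *; import cv2
go([.5262,.3384,.1554],182.8)
im=optics.capture("wrist")[:,:,::-1]
cv2.imwrite("pics/w2.png",cv2.resize(im,(768,576)))
E
```

```text
clock: 10.55
eef_pos: [0.5283, 0.3292, 0.2722]
tcp_rot: [0.0, -0.019, 1.0, -0.0]
wrist_force: [-0.9, 0.2, 1.0]
finger_gap: 0.65
grip_force: 0.0
now [0.5283 0.3292 0.2722] yaw -177.82934693034542 shift [0.0045 0.0233 0.2919] turn -0.0034963718352527292 mm 117.1647131116325
```

View pics/w2.png

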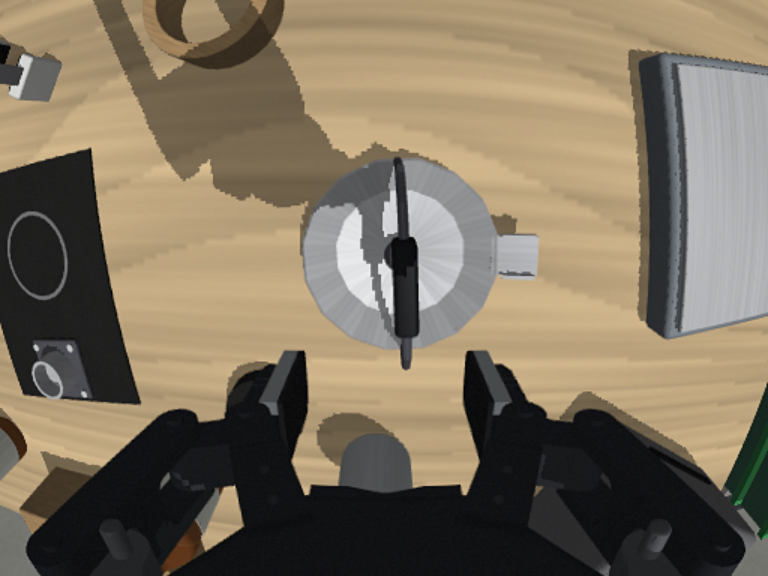

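The wrist view shows the grip at about (405,288), with ends (404,239) and (407,337). The lip is at (538,256) and the rim centre at (400,252).

Run:
```python
from h import *
w=lambda x,y:((x+.5)/1.5-.5,(y+.5)/1.5-.5)
P=lambda p,z:plane("wrist",w(*p),z)
print("grip ends",P((404,239),.11),P((407,337),.11),"mid",(P((404,239),.11)+P((407,337),.11))/2)
c=P((400,252),.031);l=P((538,256),.025);d=l-c;print("rimc",c,l,np.degrees(np.arctan2(d[1],d[0])),np.hypot(*d[:2]))
e=P((407,337),.11)-P((404,239),.11);print(np.degrees(np.arctan2(e[1],e[0])),np.linalg.norm(e))
go([.5265,.3385,.158],182.6)
```

```text
grip ends [0.4984 0.338  0.11  ] [0.5542 0.3424 0.11  ] mid [0.5263 0.3402 0.11  ]
rimc [0.5228 0.3396 0.031 ] [0.5223 0.4447 0.025 ] 90.27593559074815 0.10507423548283083
4.573341459226446 0.055918627706225396
now [0.5283 0.3291 0.2725] yaw -177.84889127843448 shift [0.0041 0.0237 0.2863] turn -0.00249384043574739 mm 114.9324589484356
```

```bash
python3 -m handwheel '[[0.3,0.004,0.025,0.05,-0.002],[0.3,0.004,0.025,0.12,-0.002],[0.3,0.004,0.025,0.2,-0.002],[0.3,0.004,0.025,0.26,-0.002],[0.3,0.004,0.025,0.29,-0.002],[0.3,0.004,0.025,0.301,-0.002],[0.3,0.004,0.025,0.301,-0.002],[0.1,0.004,0.025,0.301,-0.002],[-0.1,0.004,0.025,0.301,-0.002],[-0.2,0.004,0.025,0.301,-0.002],[-0.3,0.004,0.025,0.301,-0.002],[-0.4,0.004,0.025,0.301,-0.002],[-0.5,0.004,0.025,0.301,-0.002],[-0.55,0.004,0.025,0.301,-0.002]]' 20
python3 - <<'E'
from h import *
go([.5265,.339,.152],182.5)
E
```

```text
clock: 12.0
eef_pos: [0.5258, 0.3402, 0.1511]
tcp_rot: [-0.0, -0.023, 1.0, -0.0]
wrist_force: [-1.3, -0.1, -0.4]
finger_gap: 0.222
grip_force: 0.0
now [0.5258 0.3402 0.1511] yaw -177.4132727523869 shift [-0.0016 -0.0031 -0.0023] turn 0.0004818180422950667 mm 1.6689621323825288
```

```bash
python3 -m handwheel '[[-0.6,0,0,0,0],[-0.64,0,0,0,0],[-0.68,0,0,0,0],[-0.72,0,0,0,0],[-0.8,0,0,0,0],[-1,0,0,0,0],[-1,0,0,0,0]]' 20; python3 -m handwheel '[[-1,0,0,0,0],[-1,0,0,0,0],[-1,0,0,0,0]]' 70;python3 - <<'E'
from h import *; import cv2
im=optics.capture("wrist")[:,:,::-1]; 
cv2.imwrite("pics/w3.png",cv2.resize(im[60:340,100:420],(640,560)))
E
```

```text
clock: 12.7
eef_pos: [0.5258, 0.3402, 0.1511]
tcp_rot: [0.0, -0.023, 1.0, 0.0]
wrist_force: [-0.7, -0.2, -0.7]
finger_gap: 0.164
grip_force: 20.7
clock: 13.0
eef_pos: [0.526, 0.3402, 0.1512]
tcp_rot: [0.0, -0.023, 1.0, 0.0]
wrist_force: [-0.4, -0.4, -0.0]
finger_gap: 0.152
grip_force: 68.7
```

View pics/w3.png

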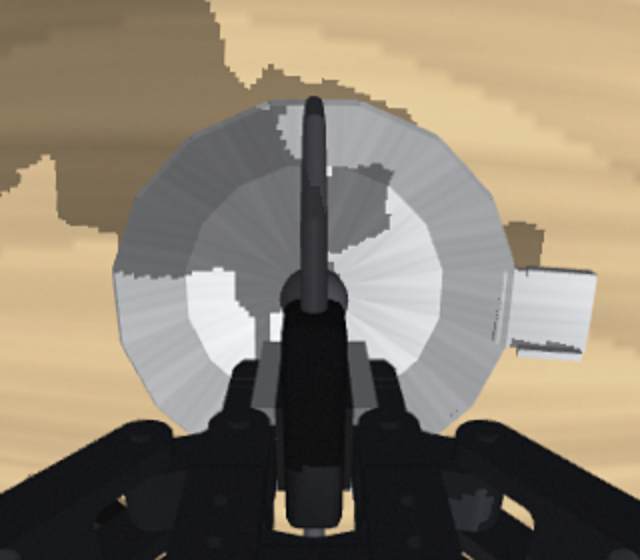

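The dish is gripped by the middle of its grip, and the ball is in the middle (crop (314,290)). I'll lift it smoothly.

```bash
python3 -m handwheel '[[-1,0,0,-0.001,0],[-1,0,0,-0.003,0],[-1,0,0,-0.007,0],[-1,0,0,-0.015,0],[-1,0,0,-0.027,0],[-1,0,0,-0.042,0],[-1,0,0,-0.061,0],[-1,0,0,-0.082,0],[-1,0,0,-0.106,0],[-1,0,0,-0.13,0],[-1,0,0,-0.154,0],[-1,0,0,-0.178,0],[-1,0,0,-0.199,0],[-1,0,0,-0.218,0],[-1,0,0,-0.233,0],[-1,0,0,-0.245,0],[-1,0,0,-0.253,0],[-1,0,0,-0.258,0],[-1,0,0,-0.26,0],[-1,0,0,-0.26,0]]'
python3 - <<'E'
from h import *; import cv2
s=readout.get_state();print(s["wrist_force"],s["torque"],s["clock"])
go([.538,-.0135,.255],94.8)
p=lambda q,z:plane("top",((q[0]+.5)*.64-.5,(q[1]+.5)*.64-.5),z)
print("can",p((243,198),.11),"bottle",p((348,164),.165),"castor",p((307,247),.028))
im=optics.capture("wrist")[:,:,::-1]; im2=optics.capture("side")[:,:,::-1]
cv2.imwrite("pics/w4.png",np.hstack([cv2.resize(im[60:340,100:420],(400,400)),cv2.resize(im2[220:370,120:270],(400,400))]))
E
```

```text
clock: 15.05
eef_pos: [0.5258, 0.3402, 0.2549]
tcp_rot: [-0.0, -0.023, 1.0, -0.0]
wrist_force: [-0.1, -0.1, -4.2]
finger_gap: 0.153
grip_force: 68.1
[-0.1235 -0.1214 -4.1985] [-0.0067 -0.003  -0.0067] 15.05
now [0.5258 0.3402 0.2549] yaw -177.41469416567963 shift [ 0.0093 -0.8846 -0.    ] turn 0.487696143524002 mm 353.86360602709783
can [0.7348 0.325  0.11  ] bottle [0.7763 0.1381 0.165 ] castor [0.6696 0.2263 0.028 ]
```

View pics/w4.png

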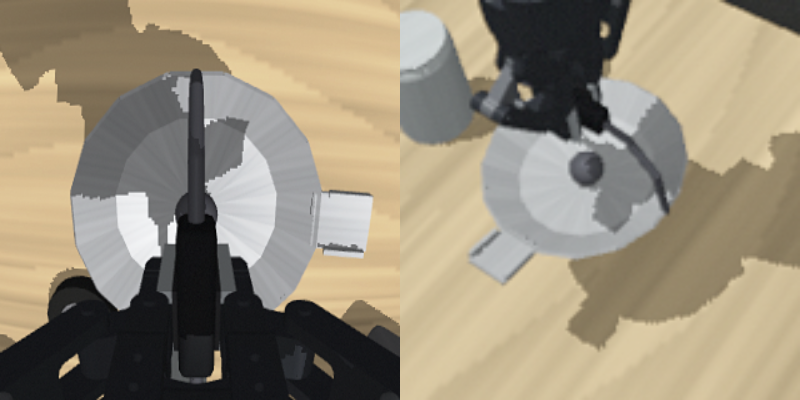

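The dish is lifted level and the ball is centred in both views. Next I carry it to the mark in two smooth moves, then turn it.

```bash
python3 -m handwheel '[[-1,0,-0.001,0,0],[-1,0,-0.004,0,0],[-1,0,-0.012,0,0],[-1,0,-0.026,0,0],[-1,0.001,-0.046,0,0],[-1,0.001,-0.072,0,0],[-1,0.001,-0.104,0,0],[-1,0.002,-0.14,0,0],[-1,0.002,-0.18,0,0],[-1,0.002,-0.221,0,0],[-1,0.003,-0.262,0,0],[-1,0.003,-0.302,0,0],[-1,0.003,-0.338,0,0],[-1,0.004,-0.37,0,0],[-1,0.004,-0.396,0,0],[-1,0.004,-0.416,0,0],[-1,0.005,-0.43,0,0],[-1,0.005,-0.438,0,0],[-1,0.005,-0.441,0,0],[-1,0.005,-0.442,0,0]]' && python3 -m handwheel '[[-1,0,-0.001,0,0],[-1,0,-0.004,0,0],[-1,0,-0.012,0,0],[-1,0,-0.026,0,0],[-1,0.001,-0.046,0,0],[-1,0.001,-0.072,0,0],[-1,0.001,-0.104,0,0],[-1,0.002,-0.14,0,0],[-1,0.002,-0.18,0,0],[-1,0.002,-0.221,0,0],[-1,0.003,-0.262,0,0],[-1,0.003,-0.302,0,0],[-1,0.003,-0.338,0,0],[-1,0.004,-0.37,0,0],[-1,0.004,-0.396,0,0],[-1,0.004,-0.416,0,0],[-1,0.004,-0.43,0,0],[-1,0.004,-0.438,0,0],[-1,0.004,-0.441,0,0],[-1,0.004,-0.442,0,0]]'
python3 - <<'E'
from h import *
go([.538,-.0132,.2555],94.6)
E
```

```text
clock: 17.15
eef_pos: [0.5318, 0.1637, 0.2551]
tcp_rot: [-0.0, -0.023, 1.0, 0.0]
wrist_force: [-0.2, -0.4, -3.5]
finger_gap: 0.147
grip_force: 68.2
clock: 19.15
eef_pos: [0.5382, -0.013, 0.2551]
tcp_rot: [-0.0, -0.023, 1.0, 0.0]
wrist_force: [-0.3, -0.3, -4.1]
finger_gap: 0.153
grip_force: 68.3
now [ 0.5382 -0.013   0.2551] yaw -177.39975579355402 shift [ 0.0005 -0.0005 -0.0011] turn 0.48889024559136657 mm 0.5084310772096099
```

```bash
python3 -m handwheel '[[-1,0,0,0,0.001],[-1,0,0,0,0.003],[-1,0,0,0,0.007],[-1,0,0,0,0.014],[-1,0,0,0,0.025],[-1,0,0,0,0.04],[-1,0,0,0,0.057],[-1,0,0,0,0.077],[-1,0,0,0,0.099],[-1,0,0,0,0.122],[-1,0,0,0,0.145],[-1,0,0,0,0.167],[-1,0,0,0,0.187],[-1,0,0,0,0.204],[-1,0,0,0,0.219],[-1,0,0,0,0.23],[-1,0,0,0,0.237],[-1,0,0,0,0.242],[-1,0,0,0,0.244],[-1,0,0,0,0.244]]' && python3 -m handwheel '[[-1,0,0,0,0.001],[-1,0,0,0,0.003],[-1,0,0,0,0.007],[-1,0,0,0,0.014],[-1,0,0,0,0.025],[-1,0,0,0,0.04],[-1,0,0,0,0.057],[-1,0,0,0,0.077],[-1,0,0,0,0.099],[-1,0,0,0,0.122],[-1,0,0,0,0.145],[-1,0,0,0,0.167],[-1,0,0,0,0.187],[-1,0,0,0,0.204],[-1,0,0,0,0.219],[-1,0,0,0,0.23],[-1,0,0,0,0.237],[-1,0,0,0,0.242],[-1,0,0,0,0.244],[-1,0,0,0,0.244]]'
python3 - <<'E'
from h import *; import cv2
go([.538,-.0132,.2555],94.6)
im=optics.capture("wrist")[:,:,::-1]; im2=optics.capture("side")[:,:,::-1]
cv2.imwrite("pics/w5.png",np.hstack([cv2.resize(im[60:340,100:420],(400,400)),cv2.resize(im2[100:250,200:350],(400,400))]))
E
```

```text
clock: 21.15
eef_pos: [0.5382, -0.0132, 0.2551]
tcp_rot: [0.0, 0.353, 0.936, 0.0]
wrist_force: [0.2, 0.2, -3.4]
finger_gap: 0.147
grip_force: 68.2
clock: 23.15
eef_pos: [0.5382, -0.0132, 0.2551]
tcp_rot: [-0.0, 0.677, 0.736, 0.0]
wrist_force: [0.2, 0.6, -3.2]
finger_gap: 0.154
grip_force: 68.2
now [ 0.5382 -0.0132  0.2551] yaw 94.74026552241492 shift [ 0.     -0.0004 -0.001 ] turn 0.0007792529023051189 mm 0.42041659275508714
```

View pics/w5.png

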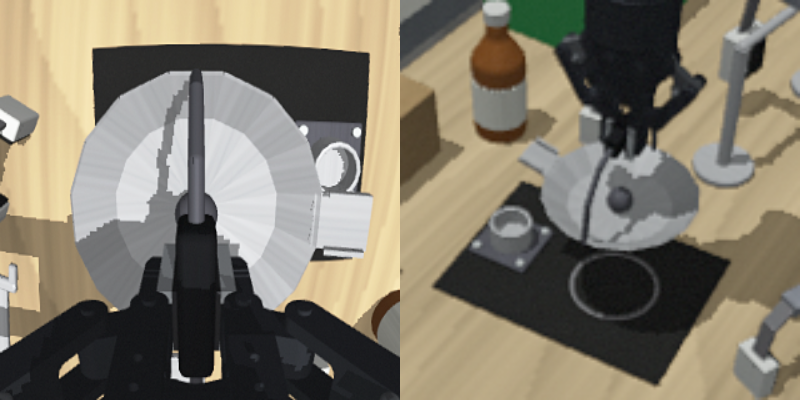

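The dish is over the mark, the ball is central, and the lip is parallel to the mat edge towards the socket. I'll cross-check the mark from the side view, settle, then hand in.

```bash
python3 -m handwheel '[[-1,0,0,0,0],[-1,0,0,0,0],[-1,0,0,0,0],[-1,0,0,0,0],[-1,0,0,0,0]]'
python3 - <<'E'
from h import *
f=lambda x,y:((x+.5)*.375-.5+200,(y+.5)*.375-.5+100)
m=plane("side",f(614,285),.004);s=plane("side",f(513,222),.036);d=s-m
print("mark",m,"sock",s,np.degrees(np.arctan2(d[1],d[0])),np.hypot(*d[:2]))
w=lambda x,y:((x+.5)*.8-.5+100,(y+.5)*.7-.5+60)
c=plane("wrist",w(197,192),.135);l=plane("wrist",w(370,225),.129);d=l-c
print("dish",c,l,np.degrees(np.arctan2(d[1],d[0])),np.hypot(*d[:2]))
print("ball",plane("side",f(619,200),.1225))
print(readout.get_state()["qvel"])
E
```

```text
clock: 23.75
eef_pos: [0.5382, -0.0132, 0.2551]
tcp_rot: [-0.0, 0.677, 0.736, 0.0]
wrist_force: [0.1, 0.2, -3.1]
finger_gap: 0.155
grip_force: 68.2
mark [ 0.2049 -0.2443  0.004 ] sock [ 0.3173 -0.2374  0.036 ] 3.4950435266368025 0.11261425083656817
dish [0.5381 0.0015 0.135 ] [ 0.6451 -0.0102  0.129 ] -6.2676358146074005 0.10762643394543456
ball [ 0.2338 -0.2244  0.1225]
[ 0.0003 -0.0003  0.0017 -0.0009 -0.0007  0.002 ]
```

Run:
```python
from h import *
f=lambda x,y:((x-400+.5)*.375-.5+200,(y+.5)*.375-.5+100)
m=plane("side",f(614,285),.004);s=plane("side",f(513,222),.036);d=s-m
print("mark",m,"sock",s,np.degrees(np.arctan2(d[1],d[0])),np.hypot(*d[:2]))
w=lambda x,y:((x+.5)*.8-.5+100,(y+.5)*.7-.5+60)
# lip end corners and its root corners (edges of the lip), handle plane
for a in((319,192),(373,195),(370,257),(318,252)):print(plane("wrist",w(*a),.129))
print("rim L,R,far",plane("wrist",w(71,200),.135),plane("wrist",w(322,190),.135),plane("wrist",w(195,70),.135))
print("ball",plane("side",f(619,200),.1225))
```

```text
mark [ 0.5384 -0.0154  0.004 ] sock [ 0.6551 -0.005   0.036 ] 5.076376982430379 0.11713687129816526
[0.6076 0.0053 0.129 ]
[0.6431 0.0065 0.129 ]
[ 0.6502 -0.029   0.129 ]
[ 0.6135 -0.0274  0.129 ]
rim L,R,far [ 0.4686 -0.0084  0.135 ] [0.6069 0.0081 0.135 ] [0.5325 0.0573 0.135 ]
ball [ 0.539  -0.0142  0.1225]
```

```bash
python3 -c "
from station import env
print(env.close_job())"
```

```text
the job is handed in; nothing more can be done
None
```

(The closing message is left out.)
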